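Unstack the rinsed spares containers into their drip trays

ROBOT

A 7-joint arm with a two-finger parallel gripper is mounted at the origin on the work surface. World frame = base frame: x ahead of the robot, y to its left, z up, the work surface at z = 0. Lengths are in m, angles in rad, forces in N, time in s.
With the tool pointing down it reaches from about 0.425 to 0.925 m from the base axis. Payload 6.8 kg.
Tool frame: the origin (TCP) lies between the finger pads; the fingertips stand r.tip_extent ahead of it and the grasp point (between the pads) lies 5 mm behind it (r.tip_extent is the distance from the TCP to the fingertips, in m); y points along the fingers, x is the direction in which the jaws open and shut, and the axes are right-handed (so a half turn about y gives the same grasp; the last joint's range is limited). The gripper opens to 85 mm and grips with 20 to 120 N. Pads are 22 mm wide; open, the fingers measure 114 mm over their backs; the gripper's body (76 mm by 85 mm) begins 54 mm behind the grasp point. The pads swing forward as they close: fully open they stand 13 mm farther back than shut.
Start: joints at [-1.394, 0.477, 0.022, 1.555, -0.011, 1.109, -0.083], TCP at [0.19, 0.648, 0.245] pointing down, gripper open.
Joint ranges: [-2.96, 2.96], [-0.34, 2.1], [-1.41, 1.46], [0.24, 2.44], [-1.37, 4.51], [0.17, 1.92], [-2.96, 2.96]. Speed limits (rad/s): [2.39, 2.39, 3.14, 3.14, 3.14, 3.14, 3.14].

INTERFACE

Orientations are given as a rotation vector (axis times angle).
In Python, from bench import r gives the robot as it stands.
- The arm moves only by the tool send_rows, never from a script. Its argument "plan" is a list of rows, each a list of 5 numbers: the shift along the tool's x, y, z in cm, then the turn about the tool's y in degrees, then the opening, from 0 (shut) to 1 (fully open). In form: [[dx, dy, dz, spin, grip], ...]. A call has 1 to 12 rows; each row shifts and turns the commanded pose from where the row before left it, along the tool's axes as they then stand; what a row does not reach is not made up. A row lasts 1/8 s, in which the tool goes at most 62.5 mm and 10.7 degrees, less where a joint would pass 70% of its speed; a pose out of reach is approached as far as the arm can. A call is refused whole if a number of a shift passes 6.25 or a number of a turn 10.7, either way. A call with a gripper value outside its range is refused whole. The fingers move at their own pace and stop on an object; "force" is the grip in N (left out, the last holds). Time passes only in rows, so rows that do not move let the fingers close. It gives the time, the measured TCP pose, the force and the opening at its end, in the units of the state.
- r.get_obs(): the state, without advancing time (a new reading comes with each control period).
- r.grab_frame(name): name is "scene" or "top" or "wrist"; returns a dict with "image" (480x640x3 uint8, red, green, blue), "camera_matrix" (3x3 intrinsics, pixels), "D" ([k1, k2, p1, p2, k3] as OpenCV has them; the pictures are not rectified), "cam_to_world" (4x4, takes a point from camera to world coordinates). Camera axes: x right, y down, z forward; pixel columns grow to the right and rows downward; lengths in m; the calibration is good to about 2 mm. A picture is of the moment at which its call begins. There is no depth.
- r.hand_in(): hands the job in, once; it reports no verdict.
Trained networks look in the newest picture that a camera, given by its name, has taken for a name from the list of things; names that differ only in an ending like _2 or _b are one class to them, and where a whole thing is asked for, a point or a joint stands for the part that bears it (a point fixed in the world has none). Each returns a list of dicts, best first, with "p" (0 to 1); they miss things now and then, are a little off and sometimes report something else, mostly with a low value. They report only what shows in the picture. A call takes as long as a camera call. They do not tell look-alikes from the thing itself.
- r.recognise(camera, target): "rect" ([left, top, right, bottom] in pixels, round what is visible of it).
The state is a dict: "clock": time; "joints": joint angles; "qvel": joint speeds; "tau": joint torques, N m; "tcp_pos": TCP position; "orientation": TCP orientation; "contact_force": force on the tool from outside, world axes, zero at the start; "moment": the same for the moment, N m; "grip_width": finger opening in m.
Only numpy, scipy, OpenCV 4.12 (cv2) and the standard library are available. Lean on these libraries where they do the work, as an engineer would, in place of code of your own. Each camera call takes 0.05 s, during which the arm holds its last target.

TASK

The four rinsed containers were left in a stack and will not dry. Take the stack apart from the top down, carrying each one straight to the black drip tray of its own shape and size and setting it down (not dropping it) upright and flat inside the rim: the small jar in the small round tray, then the tin in the large round tray, then the square box in the square tray, and last the long white tub in the long tray. Tip nothing over, and leave the mask and the spray bottle where they are.

Things in the scene. Friction and masses are not known exactly. Their poses are not given: they have to be found in the camera images.
- jar_mid (a point): small round jar of amber glass with a black lid, 30 mm in diameter and 40 mm high, straight sided, about 60 g; top of the stack, standing on the tin. The point is its centre, 20 mm above its underside; z up.
- tin_mid (a point): round aluminium tin, 48 mm in diameter and 34 mm high, straight sided, about 120 g; second from the top, standing on the square box. The point is its centre, 17 mm above its underside; z up.
- sqbox_mid (a point): square dark grey plastic box, 58 x 58 mm and 38 mm high, about 150 g; third from the top, standing on the tub, nearer to the tub's end without the button. The point is its centre, 19 mm above its underside; x and y are square to its sides, z up.
- tub_mid (a point): long white plastic storage tub with a flat lid and a flush grey press button near one end of it (not to be used), 120 mm long (x) by 62 mm wide (y) by 46 mm high, about 300 g; bottom of the stack, standing on the deck. The point is its centre, 23 mm above its underside; x along its length, towards the button's end, y across it, z up.
- tray_smallround: small round drip tray for the jar, 50 mm across inside the rim, 56 mm outside. The tray is fixed to the deck, black rubber, with a 2 mm floor inside a rim 3 mm thick whose top is 8 mm above the deck. Origin: centre of its underside, on the deck; z up.
- tray_biground: large round drip tray for the tin, 68 mm across inside the rim, 74 mm outside. The tray is fixed to the deck, black rubber, with a 2 mm floor inside a rim 3 mm thick whose top is 8 mm above the deck. Origin: centre of its underside, on the deck; z up.
- tray_square: square drip tray for the square box, 78 x 78 mm inside the rim, 84 x 84 mm outside. The tray is fixed to the deck, black rubber, with a 2 mm floor inside a rim 3 mm thick whose top is 8 mm above the deck. Origin: centre of its underside, on the deck; z up, x and y square to its sides.
- tray_long: long drip tray for the tub, 140 mm (x) by 82 mm (y) inside the rim, 146 x 88 mm outside. The tray is fixed to the deck, black rubber, with a 2 mm floor inside a rim 3 mm thick whose top is 8 mm above the deck. Origin: centre of its underside, on the deck; z up, x along its length, either way round will do.
- mask_mid (a point): teal diving mask lying lenses up, about 90 x 190 mm and 50 mm high, loose; to be left alone. The point is its centre, 25 mm above the deck.
- spray_mid (a point): clear glass spray bottle with a white spray head, 60 mm in diameter, 158 mm high, loose; to be left alone. The point is on its axis, 80 mm above the deck.
Mind the look-alikes: they are no part of the job. What is shaped like the part that bears tub_mid but blue or red is not meant.

How it is judged:
On the way, in this order (a step that is already met when the one before it is completed fails the run):
1. the jar stands flat in the small round tray, let go (horizontal distance between jar_mid and tray_smallround below 0.016 m and z of jar_mid in the frame of tray_smallround between 0.018 and 0.026 m and angle between jar_mid's own z axis and vertical below 0.09 rad and linear speed of jar below 0.03 m/s and contact force between jar and the fingers below 0.1 N), for 0.2 s.
2. the tin stands flat in the large round tray, let go (horizontal distance between tin_mid and tray_biground below 0.016 m and z of tin_mid in the frame of tray_biground between 0.015 and 0.023 m and angle between tin_mid's own z axis and vertical below 0.09 rad and linear speed of tin below 0.03 m/s and contact force between tin and the fingers below 0.1 N), for 0.2 s.
3. the square box stands flat in the square tray, let go (horizontal distance between sqbox_mid and tray_square below 0.016 m and z of sqbox_mid in the frame of tray_square between 0.017 and 0.025 m and angle between sqbox_mid's own z axis and vertical below 0.09 rad and linear speed of sqbox below 0.03 m/s and contact force between sqbox and the fingers below 0.1 N), for 0.2 s.
4. the tub stands flat in the long tray, let go (horizontal distance between tub_mid and tray_long below 0.016 m and z of tub_mid in the frame of tray_long between 0.021 and 0.029 m and angle between tub_mid's own z axis and vertical below 0.09 rad and linear speed of tub below 0.03 m/s and contact force between tub and the fingers below 0.1 N), for 0.2 s.
At the end, for the whole second after the job is handed in: The jar, tin, square box and tub each stand upright (within 5 degrees) on the floor of the small round, large round, square and long tray, centre within 16 mm of the tray's centre, at rest and let go; the mask and the spray bottle are within 25 mm of where they were (all of step 1 and all of step 2 and all of step 3 and all of step 4 and distance of each of mask_mid, spray_mid from where it was at the start of the episode below 0.025 m); the robot touches nothing.
It fails at once if one of the four containers is tipped over (angle between any of jar_mid, tin_mid, sqbox_mid, tub_mid's own z axis and vertical above 0.7 rad).
It fails at once if a container is dropped into its tray (reaches it faster than 0.7 m/s, a fall of more than 25 mm) ((horizontal distance between jar_mid and tray_smallround below 0.04 m and z of jar_mid in the frame of tray_smallround below 0.032 m and linear speed of jar above 0.7 m/s) or (horizontal distance between tin_mid and tray_biground below 0.04 m and z of tin_mid in the frame of tray_biground below 0.029 m and linear speed of tin above 0.7 m/s) or (horizontal distance between sqbox_mid and tray_square below 0.04 m and z of sqbox_mid in the frame of tray_square below 0.031 m and linear speed of sqbox above 0.7 m/s) or (horizontal distance between tub_mid and tray_long below 0.04 m and z of tub_mid in the frame of tray_long below 0.035 m and linear speed of tub above 0.7 m/s)).
It fails at once if the mask or the spray bottle is pushed aside (25 mm) or the bottle knocked over (distance of any of mask_mid, spray_mid from where it was at the start of the episode above 0.025 m or angle between spray_mid's own z axis and vertical above 0.5 rad).
It also fails if it takes over 122 s, if anything falls off the work surface, if the arm or the gripper's body presses on something with over 40 N, if the wrist force passes 120 N, or if a joint passes its speed limit or range.

## Working session

There is one attempt and no reset: what is moved stays moved. The work goes in short steps, Python scripts to look and compute and a tool call to move; the robot and the scene stay as the last step left them, time stands still between calls to the robot, and variables do not carry over. Pictures are saved under pics/ and viewed, and the job is handed in when it is done.

Besides the shell and the picture viewer there is one more tool, called after "Call:" by a JSON object that holds its "name" and its "arguments". send_rows: Moves the arm, as the interface text tells. Its arguments: {"type":"object","properties":{"plan":{"type":"array","items":{"type":"array","items":{"type":"number"}}},"force":{"type":"number"}},"required":["plan"]}

```bash
ls; mkdir -p pics; python3 - <<'E'
from bench import r
import cv2
o=r.get_obs(); print({k:o[k] for k in ('clock','tcp_pos','orientation','grip_width')}, r.tip_extent)
for c in ('scene','top','wrist'):
    f=r.grab_frame(c); cv2.imwrite(f'pics/{c}0.png',f['image'][:,:,::-1])
    print(c,f['camera_matrix'],f['D'],f['cam_to_world'])
    for t in ('jar_mid','tin_mid','sqbox_mid','tub_mid','tray_smallround','tray_biground','tray_square','tray_long','mask_mid','spray_mid'):
        print(t,[(round(d['p'],2),[round(x) for x in d['rect']]) for d in r.recognise(c,t)])
E
```

```text
pics
{'clock': 0.0, 'tcp_pos': array([0.18952787, 0.64725699, 0.24431595]), 'orientation': array([-1.33181039, -0.99595405,  0.99820368]), 'grip_width': 0.08543131163162913} 0.014
scene [[601.71437733   0.         320.75089862]
 [  0.         601.71437733 248.97536635]
 [  0.           0.           1.        ]] [0.05578421 0.         0.         0.         0.        ] [[-0.40933199  0.69617137 -0.58973956  1.23536089]
 [ 0.91235013  0.30662554 -0.27128954  0.34608611]
 [-0.0080348  -0.64909645 -0.76066368  1.02728722]
 [ 0.          0.          0.          1.        ]]
jar_mid []
tin_mid [(0.84, [316, 208, 338, 236])]
sqbox_mid [(0.55, [313, 214, 345, 253])]
tub_mid [(0.85, [306, 244, 343, 283]), (0.68, [248, 281, 314, 337]), (0.64, [266, 184, 315, 229])]
tray_smallround []
tray_biground [(0.85, [209, 274, 242, 307])]
tray_square [(0.95, [199, 197, 244, 226])]
tray_long [(0.91, [427, 268, 475, 326])]
mask_mid [(0.57, [70, 236, 157, 295])]
spray_mid [(0.78, [465, 339, 510, 417]), (0.3, [308, 246, 342, 284])]
top [[566.46704477   0.         318.18509058]
 [  0.         566.46704477 240.
[... 808 characters left out ...]
68, 236, 222, 312])]
mask_mid [(0.59, [449, 144, 531, 193])]
spray_mid [(0.74, [120, 163, 157, 197])]
wrist [[406.55415402   0.         317.22348023]
 [  0.         406.55415402 240.14517828]
 [  0.           0.           1.        ]] [-0.00135908  0.          0.          0.          0.        ] [[ 2.81302352e-01  9.13250496e-01  2.94690547e-01  1.14158623e-01]
 [ 9.59619158e-01 -2.67787425e-01 -8.61450341e-02  6.69828002e-01]
 [ 2.42427583e-04  3.07023495e-01 -9.51701904e-01  3.73392767e-01]
 [ 0.00000000e+00  0.00000000e+00  0.00000000e+00  1.00000000e+00]]
jar_mid []
tin_mid []
sqbox_mid []
tub_mid []
tray_smallround []
tray_biground []
tray_square []
tray_long []
mask_mid []
spray_mid []
```

View pics/scene0.png

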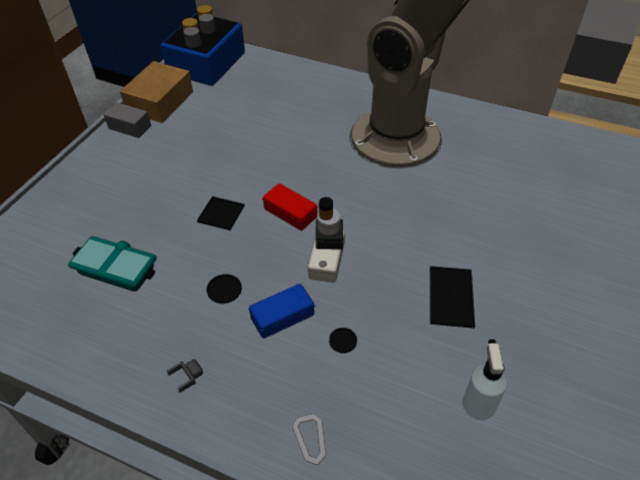

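View pics/top0.png

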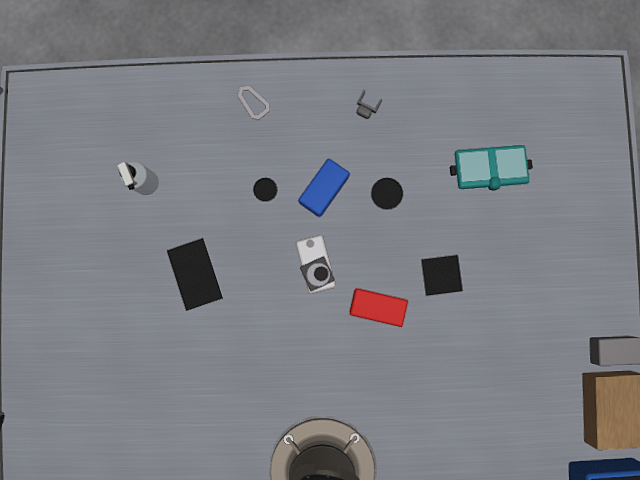

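```bash
python3 - <<'E'
import cv2
i=cv2.imread('pics/top0.png')[130:340,110:530]
cv2.imwrite('pics/topz.png',cv2.resize(i[100:180,160:320],None,fx=5,fy=5,interpolation=cv2.INTER_CUBIC))
cv2.imwrite('pics/topz2.png',cv2.resize(i,(800,400),interpolation=cv2.INTER_CUBIC))
i=cv2.imread('pics/scene0.png')[170:350,190:490]
cv2.imwrite('pics/scz.png',cv2.resize(i,(800,480),interpolation=cv2.INTER_CUBIC))
E
```

```text
(no output)
```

View pics/topz.png

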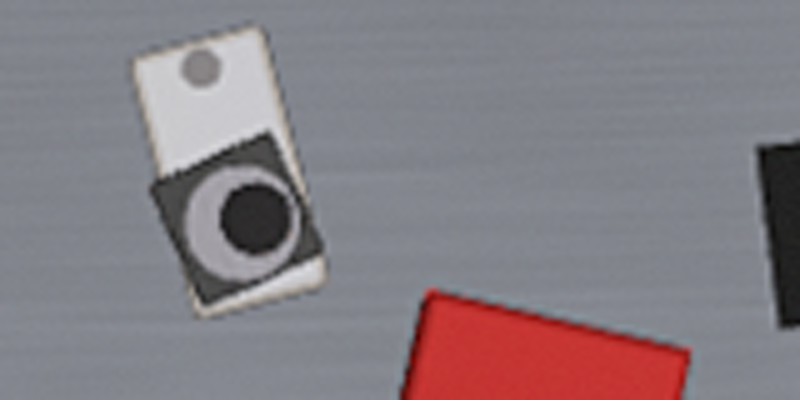

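View pics/topz2.png

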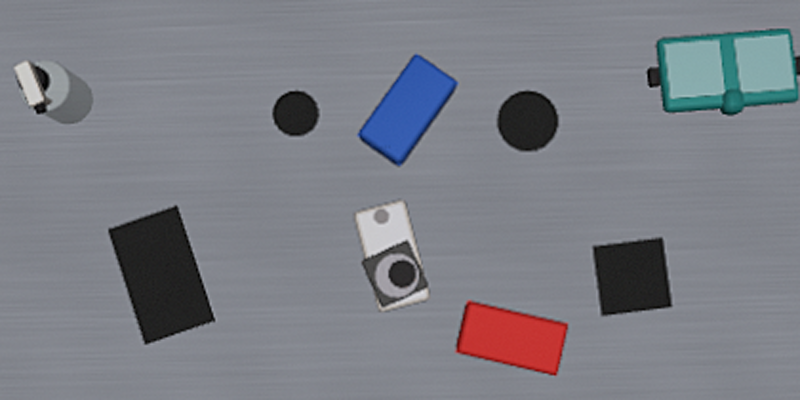

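View pics/scz.png

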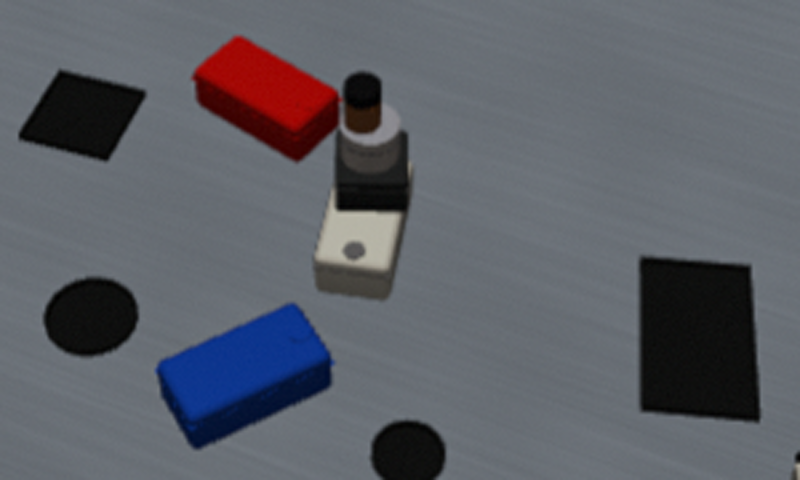

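The top view shows the stack (jar about (320,274)), all four trays, and red and blue look-alikes. The white one is the stack's tub. Next I'll measure contours in the top view.

```bash
cat > h.py <<'E'
import numpy as np,cv2
from scipy.spatial.transform import Rotation as Ro
def back(f,uv,z):
    uv=np.asarray(uv,float).reshape(-1,1,2)
    n=cv2.undistortPoints(uv,f['camera_matrix'],f['D']).reshape(-1,2)
    T=f['cam_to_world']; d=np.c_[n,np.ones(len(n))]@T[:3,:3].T; o=T[:3,3]
    return (o+d*((z-o[2])/d[:,2])[:,None])[:,:2]
def proj(f,P):
    T=np.linalg.inv(f['cam_to_world'])
    return cv2.projectPoints(np.asarray(P,float).reshape(-1,1,3),cv2.Rodrigues(T[:3,:3])[0],T[:3,3],f['camera_matrix'],f['D'])[0].reshape(-1,2)
def blob(mask,roi):
    x0,y0,x1,y1=[int(v) for v in roi]; m=np.zeros_like(mask); m[y0:y1,x0:x1]=mask[y0:y1,x0:x1]
    c=max(cv2.findContours(m,cv2.RETR_EXTERNAL,cv2.CHAIN_APPROX_NONE)[0],key=cv2.contourArea)
    return c.reshape(-1,2)
def tool(o): 
    R=Ro.from_rotvec(o['orientation']).as_matrix(); return R
E
python3 - <<'E'
from bench import r
from h import *
o=r.get_obs();print(tool(o).round(3),o['clock'])
for cam,rois in (('top',dict(small=(245,168,290,212),big=(362,165,415,222),square=(412,245,474,306),long=(158,226,232,320))),
                 ('scene',dict(small=(322,320,364,360),big=(200,265,248,312),square=(190,188,252,236),long=(420,260,482,332)))):
    f=r.grab_frame(cam);im=f['image'];g=im.max(2).astype(np.uint8)
    K=8;big=cv2.resize(g,None,fx=K,fy=K,interpolation=cv2.INTER_CUBIC)
    m=(big<80).astype(np.uint8)
    for n,ro in rois.items():
        c=blob(m,[v*K for v in ro]); c=(c+.5)/K-.5
        w=back(f,c,0.008).astype(np.float32)
        (cx,cy),(a,b),th=cv2.minAreaRect(w*1000)
        print(cam,n,round(cx),round(cy),'size',round(a,1),round(b,1),'ang',round(th,1))
    if cam=='top':
        # tub white, tin, jar, box contours
        x0,y0=290,228; s=im[y0:300,x0:345]; 
        print(g[274,312:330],g[272,300:340])
E
```

```text
[[ 0.281  0.    -0.96 ]
 [ 0.96   0.     0.281]
 [ 0.    -1.     0.   ]] 1.65
top small 638 117 size 55.5 54.6 ang 88.6
top big 622 -162 size 71.8 73.4 ang 44.5
top square 432 -281 size 83.5 85.3 ang 5.7
top long 447 281 size 146.7 89.3 ang 17.7
[168 155  41  39  44  47  46  44  45  47  46  46  46  47  43  47 122 165] [146 131  62  70  76  72  84 133 174 167 165 163 171 154  53  37  44  47
  45  44  49  47  46  46  48  46  45  60 124 150  65  81 118 147 143 143
 141 141 142 141]
scene small 643 118 size 59.6 55.5 ang 21.9
scene big 626 -160 size 79.9 74.2 ang 43.9
scene square 437 -279 size 91.5 89.0 ang 5.8
scene long 452 283 size 152.4 90.2 ang 17.7
```

```bash
python3 - <<'E'
from bench import r
from h import *
f=r.grab_frame('top');im=f['image'];K=8
g=cv2.resize(im.max(2),None,fx=K,fy=K,interpolation=cv2.INTER_CUBIC)
def meas(name,m,roi,z):
    c=blob(m.astype(np.uint8),[v*K for v in roi]);c=(c+.5)/K-.5
    w=back(f,c,z).astype(np.float32)*1000
    (cx,cy),(a,b),th=cv2.minAreaRect(w);print(name,round(cx,1),round(cy,1),'size',round(a,1),round(b,1),'ang',round(th,1))
    return c
# jar: dark <57 near
k=np.ones((9,9),np.uint8)
dark=(g<100).astype(np.uint8)
meas('jar',cv2.morphologyEx((g<85).astype(np.uint8)*1,cv2.MORPH_OPEN,np.ones((65,65),np.uint8)),(312,264,331,284),.158)
tinm=((g>118)).astype(np.uint8)
meas('tin(light crescent)',tinm,(306,261,331,288),.118)
meas('box(dark)',(g<105),(299,250,337,295),.084)
hsv=cv2.cvtColor(im,cv2.COLOR_RGB2HSV)
print(im[245,295:340].tolist()[::3], im[290,300:340:4].tolist())
# overlays from guesses later
vis=cv2.resize(im[225:305,285:350][:,:,::-1],None,fx=9,fy=7.5,interpolation=cv2.INTER_NEAREST)
E
```

```text
jar 439.5 -8.0 size 23.2 23.0 ang 88.7
tin(light crescent) 438.5 -2.1 size 47.3 47.3 ang 88.7
box(dark) 441.7 0.7 size 59.2 59.9 ang 22.8
[[120, 122, 130], [195, 193, 193], [201, 201, 202], [203, 203, 205], [140, 137, 138], [138, 134, 134], [149, 148, 149], [202, 202, 206], [202, 201, 206], [201, 200, 204], [106, 108, 111], [129, 132, 141], [132, 135, 142], [131, 134, 142], [131, 134, 142]] [[133, 135, 144], [131, 135, 141], [137, 133, 129], [93, 92, 92], [204, 200, 197], [151, 144, 138], [115, 115, 120], [134, 137, 146], [134, 138, 146], [133, 136, 143]]
```

```bash
python3 - <<'E'
from bench import r
from h import *
f=r.grab_frame('top');im=f['image'];K=8
b=cv2.resize(im,None,fx=K,fy=K,interpolation=cv2.INTER_CUBIC)
g=b.max(2)
# jar
c=blob((g<100).astype(np.uint8),[v*K for v in (313.2,263,331,284)])
# lid by Hough-like: circle-fit of threshold contour between light and dark on left side
jar=back(f,[[321.0,273.3]],.158)[0]
# stack silhouette: differs from background colour (blue-ish)
bg=np.median(im[225:240,285:296].reshape(-1,3),0);print(bg)
bl=cv2.GaussianBlur(im,(0,0),.01+.5);B=cv2.resize(im,None,fx=K,fy=K,interpolation=cv2.INTER_CUBIC).astype(int)
d=np.abs(B-bg).max(2)
c=blob((d>30).astype(np.uint8),[v*K for v in (290,228,345,298)]);c=(c+.5)/K-.5
w=back(f,c,.046).astype(np.float32)*1000
R=cv2.minAreaRect(w);print('tub',R)
tub=np.array(R[0])/1000
def circ(x,y,z,rad): t=np.linspace(0,6.283,60);return np.c_[x+rad*np.cos(t),y+rad*np.sin(t),0*t+z]
def rect(x,y,z,a,bb,th): 
    th=np.radians(th);c=np.array([[a,bb],[-a,bb],[-a,-bb],[a,-bb],[a,bb]])/2
    return np.c_[c@np.array([[np.cos(th),np.sin(th)],[-np.sin(th),np.cos(th)]])+[x,y],np.full(5,z)]
print('jar',jar)
curves=[(circ(*jar,.158,.015),(0,255,255)),(circ(.4385,-.0021,.118,.024),(0,0,255)),(rect(.4417,.0007,.084,.058,.058,22.8),(0,255,0)),
 (rect(*tub,.046,.12,.062,15),(255,0,0))]
S=9;x0,y0=287,230
v=cv2.resize(im[y0:y0+66,x0:x0+60][:,:,::-1],None,fx=S,fy=S,interpolation=cv2.INTER_CUBIC)
for P,col in curves:
    p=((proj(f,P)-[x0,y0]+.5)*S).round().astype(np.int32);cv2.polylines(v,[p],False,col,1)
cv2.imwrite('pics/ov1.png',v)
E
```

```text
[129. 132. 139.]
tub ((482.97735595703125, 8.353424072265625), (76.51763916015625, 59.56171798706055), 13.895547866821289)
jar [ 0.43947876 -0.00853304]
```

View pics/ov1.png

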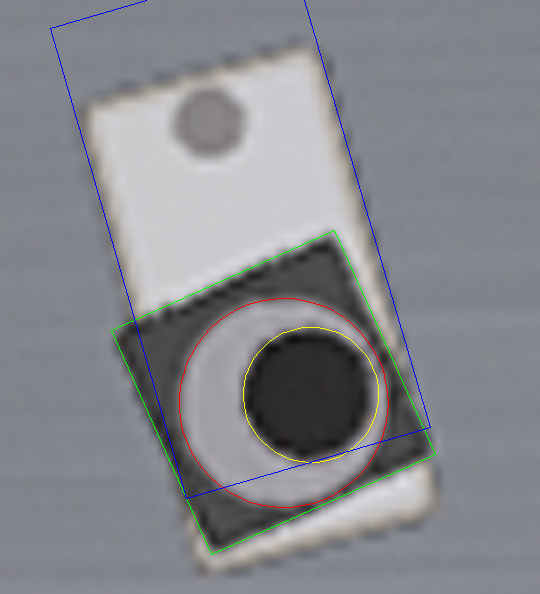

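Call:
{"name": "send_rows", "arguments": {"plan": [[-4.6,0,-3.5,0,1],[-4.6,0,-3.5,0,1],[-4.6,0,-3.5,0,1],[-4.6,0,-3.5,0,1],[-4.6,0,-3.5,0,1],[-4.6,0,-3.5,0,1],[-4.6,0,-3.5,0,1],[-4.6,0,-3.5,0,1],[-4.6,0,-3.5,0,1],[-4.6,0,-3.5,0,1],[-4.6,0,-3.5,0,1],[-4.6,0,-3.5,0,1]], "force": 30}}

```text
clock: 3.35
tcp_pos: [0.4382, -0.0017, 0.2458]
orientation: [-1.331, -0.998, 0.996]
contact_force: [0.6, 1.6, 0.2]
grip_width: 0.0854
```

Call:
{"name": "send_rows", "arguments": {"plan": [[0,0,0,-8.5,1],[0,0,0,-8.5,1],[0,0,0,-8.5,1],[0,0,0,-8.5,1],[0,0,0,0,1]]}}

```text
clock: 3.98
tcp_pos: [0.4377, 0.0, 0.2454]
orientation: [-1.048, -1.432, 1.431]
contact_force: [0.3, -0.8, 0.1]
grip_width: 0.0852
```

```bash
cat >> h.py <<'E'
def go(o,x,y,z=None,yaw=None):
    R=tool(o); p=o['tcp_pos']; t=np.array([x,y,p[2] if z is None else z])
    cy=np.degrees(np.arctan2(R[1,0],R[0,0]))
    s='' if yaw is None else f' spin {-(((yaw-cy)+90)%180-90):.1f}'
    print('tcp',p.round(4),'yaw %.1f'%cy,'tilt',R[2].round(3),'-> cm',((t-p)@R*100).round(2),s,'w %.4f'%o['grip_width'],'t %.2f'%o['clock'], 'F',np.round(o['contact_force'],1))
E
python3 - <<'E'
from bench import r
from h import *
o=r.get_obs();print(o['joints'].round(2));go(o,.4395,-.0085,None,108)
f=r.grab_frame('wrist');cv2.imwrite('pics/w1.png',f['image'][:,:,::-1]);print(f['cam_to_world'][:3,3])
for P in ((.4395,-.0085,.158),(.4385,-.0021,.118),(.4417,.0007,.084)): print(proj(f,[P]))
E
```

```text
[-0.58  0.07  0.47  2.12 -0.04  0.96  1.78]
tcp [0.4377 0.     0.2454] yaw 107.6 tilt [ 0. -1. -0.] -> cm [-0.87 -0.    0.08]  spin -0.4 w 0.0852 t 3.98 F [ 0.3 -0.8  0.1]
[ 0.36265619 -0.02382345  0.37350073]
[[301.95206332 254.07953278]]
[[313.87974605 234.7966407 ]]
[[316.55304078 226.27815397]]
```

View pics/w1.png

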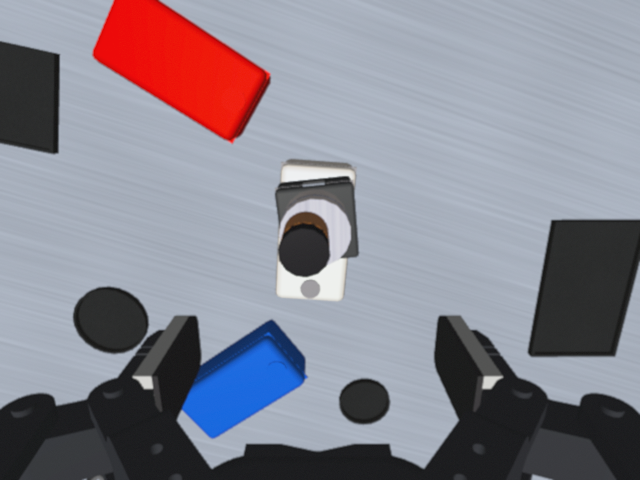

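The wrist view has the lid at about (304,251), within 3 px of prediction, and the stack is centred between the fingers. Going down on the jar.

Call:
{"name": "send_rows", "arguments": {"plan": [[-0.9,0,0.1,0,1],[0,3,0,0,1],[0,3,0,0,1],[0,2.5,0,0,1],[0,1.8,0,0,1],[0,0,0,0,1],[0,0,0,0,0.5],[0,0,0,0,0.2],[0,0,0,0,0],[0,0,0,0,0],[0,0,0,0,0],[0,0,0,0,0]], "force": 30}}

```text
clock: 5.52
tcp_pos: [0.4398, -0.0086, 0.1429]
orientation: [-1.047, -1.434, 1.432]
contact_force: [-1.3, 0.9, 7.1]
grip_width: 0.029
```

```bash
python3 - <<'E'
from bench import r
from h import *
o=r.get_obs();go(o,.638,.117,None)
f=r.grab_frame('wrist');cv2.imwrite('pics/w2.png',f['image'][:,:,::-1])
f=r.grab_frame('scene');cv2.imwrite('pics/s2.png',cv2.resize(f['image'][140:320,220:460,::-1],(800,600)))
E
```

```text
tcp [ 0.4398 -0.0086  0.1429] yaw 107.7 tilt [ 0.    -1.    -0.001] -> cm [ 5.94e+00  2.00e-02 -2.27e+01]  w 0.0290 t 5.53 F [-1.3  0.9  7.1]
```

View pics/w2.png

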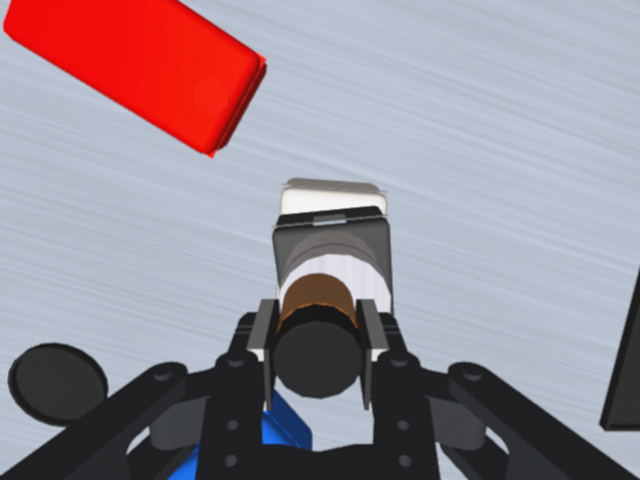

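View pics/s2.png

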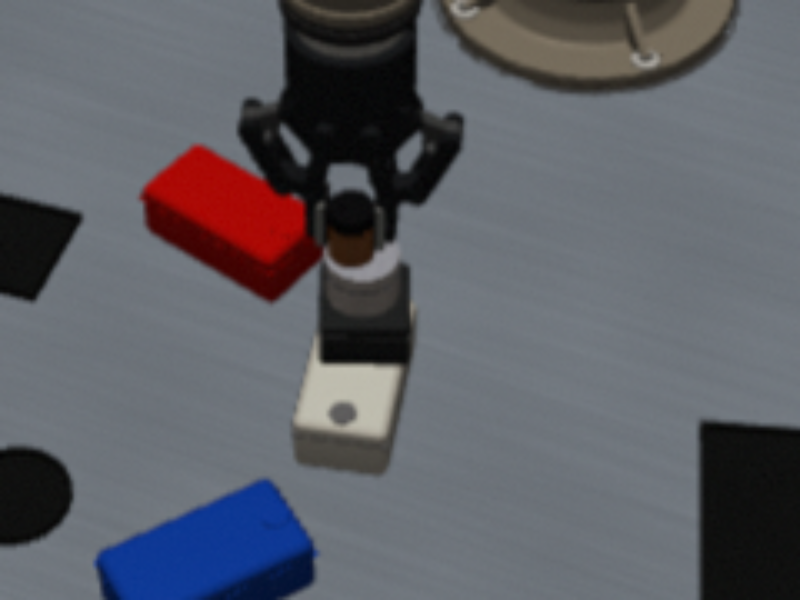

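Jar gripped (29 mm). Lifting and carrying it to the small round tray.

Call:
{"name": "send_rows", "arguments": {"plan": [[0,-1,0,0,0],[0,-2,0,0,0],[0,-2,0,0,0],[1.2,0,-4.5,0,0],[1.2,0,-4.5,0,0],[1.2,0,-4.5,0,0],[1.2,0,-4.5,0,0],[1.2,0,-4.5,0,0],[0,0,0,0,0]]}}

```text
clock: 6.75
tcp_pos: [0.6375, 0.1197, 0.1922]
orientation: [-1.046, -1.436, 1.435]
contact_force: [-0.3, -0.8, -1.2]
grip_width: 0.0287
```

```bash
python3 - <<'E'
from bench import r
from h import *
o=r.get_obs();go(o,.638,.117,.028)
f=r.grab_frame('wrist');cv2.imwrite('pics/w3.png',f['image'][:,:,::-1]);print(proj(f,[(.638,.117,.008)]))
f=r.grab_frame('scene');cv2.imwrite('pics/s3.png',f['image'][:,:,::-1])
E
```

```text
tcp [0.6375 0.1197 0.1922] yaw 107.9 tilt [-0.    -1.    -0.001] -> cm [-0.27 16.42  0.05]  w 0.0287 t 6.75 F [-0.3 -0.8 -1.2]
[[313.94758842 212.8275413 ]]
```

View pics/w3.png

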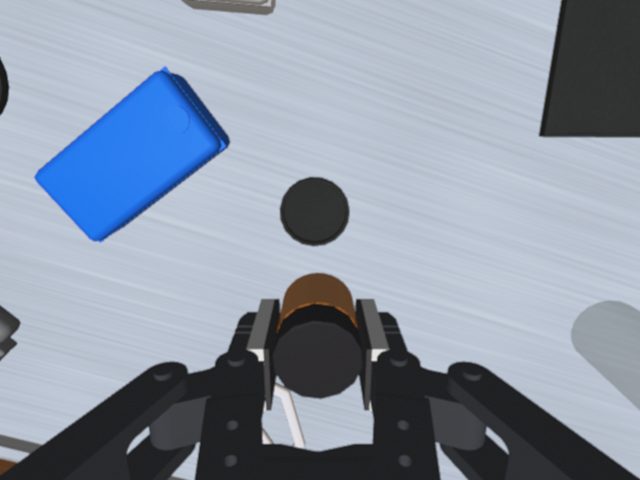

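View pics/s3.png

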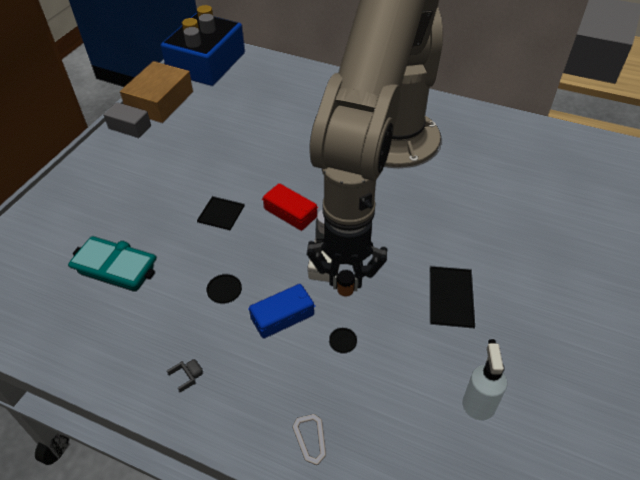

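Call:
{"name": "send_rows", "arguments": {"plan": [[-0.2,4,0.1,0,0],[0,4,0,0,0],[0,4,0,0,0],[0,2,0,0,0],[0,1,0,0,0],[0,0.5,0,0,0],[0,0.5,0,0,0],[0,0.2,0,0,0],[0,0,0,0,0],[0,0,0,0,0]]}}

```text
clock: 8.1
tcp_pos: [0.6354, 0.1145, 0.0306]
orientation: [-1.047, -1.433, 1.432]
contact_force: [-0.4, 0.4, -0.2]
grip_width: 0.0289
```

```bash
python3 - <<'E'
from bench import r
from h import *
o=r.get_obs();go(o,.638,.117,.028)
f=r.grab_frame('wrist');cv2.imwrite('pics/w4.png',f['image'][:,:,::-1])
E
```

```text
tcp [0.6354 0.1145 0.0306] yaw 107.7 tilt [ 0.    -1.    -0.001] -> cm [ 0.16  0.26 -0.32]  w 0.0289 t 8.10 F [-0.4  0.4 -0.2]
```

View pics/w4.png

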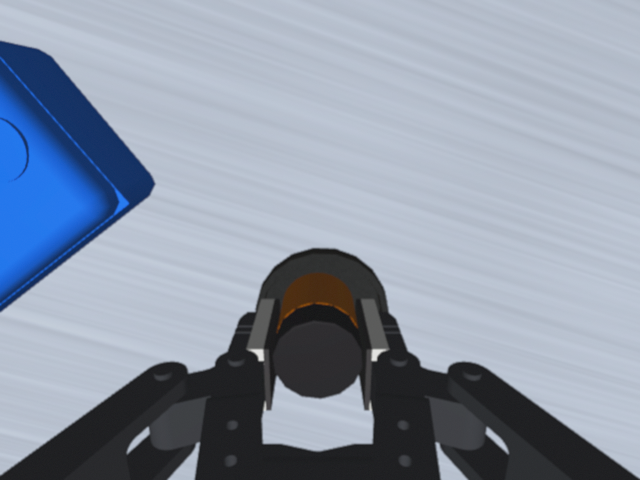

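Call:
{"name": "send_rows", "arguments": {"plan": [[0.1,0,-0.2,0,0],[0,0.2,0,0,0],[0,0.1,0,0,0],[0,0,0,0,0],[0,0,0,0,0.5],[0,0,0,0,0.6],[0,0,0,0,0.6],[0,0,0,0,0.6]]}}

```text
clock: 9.15
tcp_pos: [0.6368, 0.116, 0.0273]
orientation: [-1.047, -1.433, 1.433]
contact_force: [-0.1, -0.3, -0.8]
grip_width: 0.0511
```

Call:
{"name": "send_rows", "arguments": {"plan": [[0,-2,0,0,0.6],[0,-4,0,0,0.6],[0,-5,0,0,1],[0,-5,0,0,1],[0,-3,0,0,1],[0,0,0,0,1]]}}

```text
clock: 9.9
tcp_pos: [0.6386, 0.116, 0.2218]
orientation: [-1.052, -1.438, 1.428]
contact_force: [-0.5, -0.9, 0.4]
grip_width: 0.0855
```

```bash
python3 - <<'E'
from bench import r
from h import *
o=r.get_obs();go(o,.4385,-.0021,None,108)
f=r.grab_frame('wrist');cv2.imwrite('pics/w5.png',f['image'][:,:,::-1]);print(proj(f,[(.638,.117,.042)]))
E
```

```text
tcp [0.6386 0.116  0.2218] yaw 107.7 tilt [ 0.    -1.    -0.007] -> cm [-5.18 -0.16 22.65]  spin -0.3 w 0.0855 t 9.90 F [-0.5 -0.9  0.4]
[[318.81165354 212.98000166]]
```

View pics/w5.png

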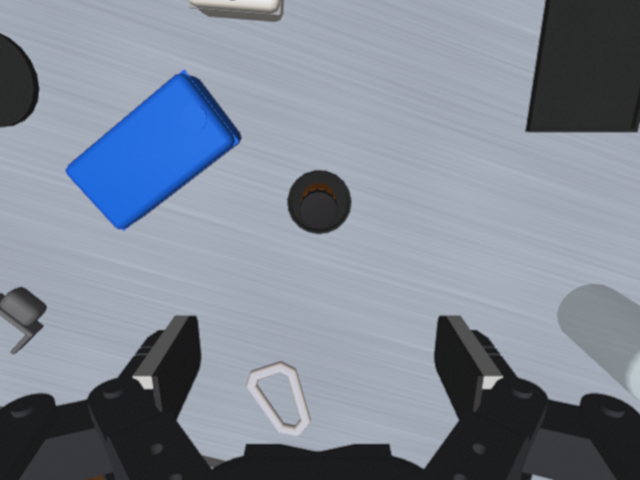

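Jar (319,208) stands centred in its tray (319,202). Next is the tin.

Call:
{"name": "send_rows", "arguments": {"plan": [[-1.0,0,4.5,0,1],[-1.0,0,4.5,0,1],[-1.0,0,4.5,0,1],[-1.0,0,4.5,0,1],[-1.2,0,4.6,0,1],[0,0,0,0,1],[0,0,0,0,1]]}}

```text
clock: 10.82
tcp_pos: [0.4374, -0.0018, 0.2172]
orientation: [-1.047, -1.433, 1.433]
contact_force: [0.3, 0.5, -1.3]
grip_width: 0.0852
```

```bash
python3 - <<'E'
from bench import r
from h import *
o=r.get_obs();go(o,.4385,-.0021,.108,108)
f=r.grab_frame('wrist');cv2.imwrite('pics/w6.png',f['image'][:,:,::-1]);print(proj(f,[(.4385,-.0021,.118),(.4417,.0007,.084)]))
E
```

```text
tcp [ 0.4374 -0.0018  0.2172] yaw 107.7 tilt [ 0. -1. -0.] -> cm [-0.06 10.92 -0.1 ]  spin -0.3 w 0.0852 t 10.82 F [ 0.3  0.5 -1.3]
[[316.31347347 250.3132673 ]
 [318.93317705 239.09084033]]
```

View pics/w6.png

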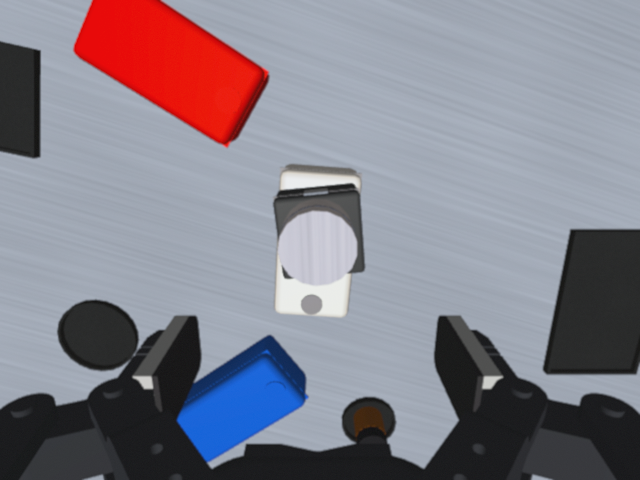

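The tin top is at (317,247), as predicted. Descend and grip.

Call:
{"name": "send_rows", "arguments": {"plan": [[0,3,-0.1,0,1],[0,3,0,0,1],[0,3,0,0,1],[0,1.9,0,0,1],[0,0,0,0,1],[0,0,0,0,0.7],[0,0,0,0,0.5],[0,0,0,0,0.3],[0,0,0,0,0.3],[0,0,0,0,0.3],[0,0,0,0,0.3]]}}

```text
clock: 12.25
tcp_pos: [0.439, -0.0015, 0.1092]
orientation: [-1.048, -1.435, 1.432]
contact_force: [-1.6, 1.6, 6.3]
grip_width: 0.0469
```

```bash
python3 - <<'E'
from bench import r
from h import *
o=r.get_obs();go(o,.622,-.162,None,108)
f=r.grab_frame('wrist');cv2.imwrite('pics/w7.png',f['image'][:,:,::-1])
E
```

```text
tcp [ 0.439  -0.0015  0.1092] yaw 107.7 tilt [ 0.    -1.    -0.002] -> cm [-2.085e+01  2.000e-02 -1.256e+01]  spin -0.3 w 0.0469 t 12.25 F [-1.6  1.6  6.3]
```

View pics/w7.png

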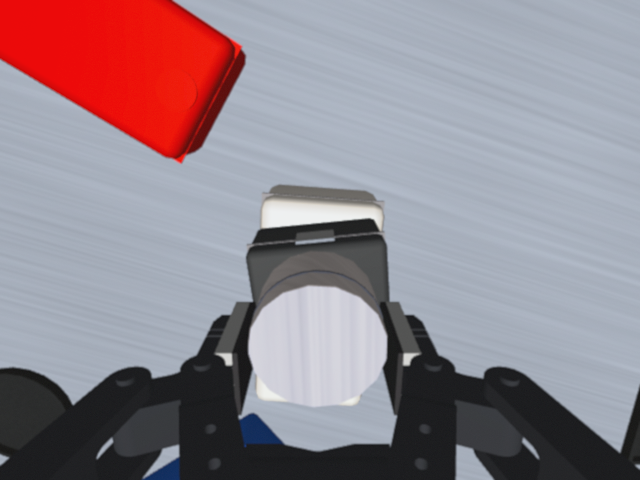

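Tin gripped (47 mm). Lifting and moving it to the large round tray.

Call:
{"name": "send_rows", "arguments": {"plan": [[0,-1,0,0,0.3],[0,-2,0,0,0.3],[0,-2,0,0,0.3],[-4.2,0,-2.5,0,0.3],[-4.2,0,-2.5,0,0.3],[-4.2,0,-2.5,0,0.3],[-4.2,0,-2.5,0,0.3],[-4.1,0,-2.5,0,0.3],[0,0,0,0,0.3],[0,0,0,0,0.3]]}}

```text
clock: 13.55
tcp_pos: [0.6201, -0.1626, 0.1582]
orientation: [-1.046, -1.432, 1.433]
contact_force: [-0.6, 0.7, -1.5]
grip_width: 0.0469
```

```bash
python3 - <<'E'
from bench import r
from h import *
o=r.get_obs();go(o,.622,-.162,.0282,108);print(o['joints'].round(2))
f=r.grab_frame('wrist');cv2.imwrite('pics/w8.png',f['image'][:,:,::-1]);print(proj(f,[(.622,-.162,.008)]))
E
```

```text
tcp [ 0.6201 -0.1626  0.1582] yaw 107.7 tilt [ 0.001 -1.     0.001] -> cm [-1.0e-02  1.3e+01 -2.2e-01]  spin -0.3 w 0.0469 t 13.55 F [-0.6  0.7 -1.5]
[-0.19  0.55  0.49  1.74 -0.32  0.93  2.31]
[[317.29776205 228.20395574]]
```

View pics/w8.png

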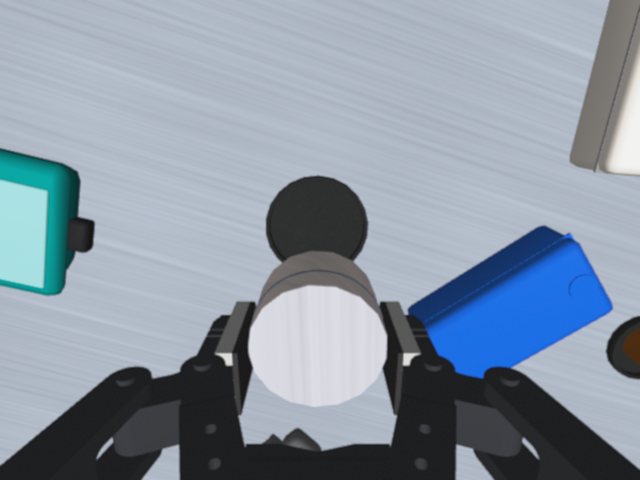

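Call:
{"name": "send_rows", "arguments": {"plan": [[0,4,-0.2,0,0.3],[0,4,0,0,0.3],[0,2.5,0,0,0.3],[0,1,0,0,0.3],[0,0.5,0,0,0.3],[0,0.5,0,0,0.3],[0,0.2,0,0,0.3],[0,0,0,0,0.3],[0,0,0,0,0.3]]}}

```text
clock: 14.72
tcp_pos: [0.623, -0.1625, 0.0316]
orientation: [-1.048, -1.433, 1.433]
contact_force: [1.0, 1.2, -1.4]
grip_width: 0.0471
```

```bash
python3 - <<'E'
from bench import r
from h import *
o=r.get_obs();go(o,.622,-.162,.0275,108)
f=r.grab_frame('wrist');cv2.imwrite('pics/w9.png',f['image'][:,:,::-1])
E
```

```text
tcp [ 0.623  -0.1625  0.0316] yaw 107.7 tilt [-0.    -1.    -0.001] -> cm [0.07 0.41 0.08]  spin -0.3 w 0.0471 t 14.72 F [ 1.   1.2 -1.4]
```

View pics/w9.png

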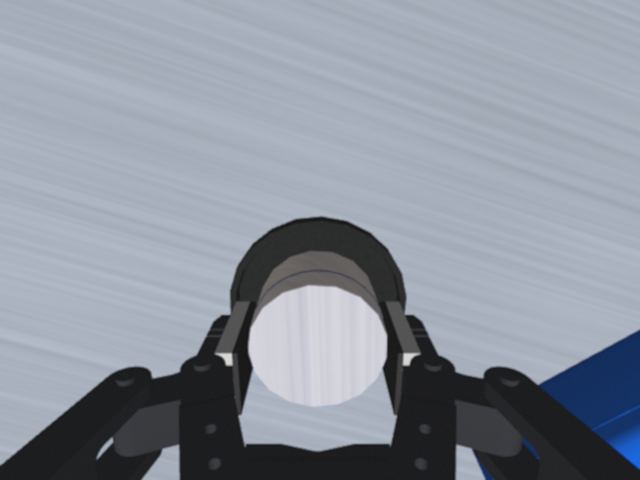

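Call:
{"name": "send_rows", "arguments": {"plan": [[0,0.2,0,0,0.3],[0,0.1,0,0,0.3],[0,0.1,0,0,0.3],[0,0,0,0,0.3],[0,0,0,0,0.3]]}}

```text
clock: 15.4
tcp_pos: [0.6226, -0.1624, 0.0274]
orientation: [-1.047, -1.433, 1.433]
contact_force: [-1.2, -0.0, 1.6]
grip_width: 0.0468
```

Call:
{"name": "send_rows", "arguments": {"plan": [[0,0,0,0,0.65],[0,0,0,0,0.75],[0,0,0,0,0.75],[0,0,0,0,0.75],[0,-2,0,0,0.75],[0,-4,0,0,0.8],[0,-5,0,0,1],[0,-5,0,0,1],[0,-3,0,0,1],[0,0,0,0,1]]}}

```text
clock: 16.65
tcp_pos: [0.6243, -0.1633, 0.2217]
orientation: [-1.054, -1.437, 1.431]
contact_force: [-0.0, -0.5, -0.8]
grip_width: 0.0851
```

```bash
python3 - <<'E'
from bench import r
from h import *
o=r.get_obs();go(o,.4417,.0007,None,112.8)
f=r.grab_frame('wrist');cv2.imwrite('pics/w10.png',f['image'][:,:,::-1]);print(proj(f,[(.622,-.162,.036)]))
E
```

```text
tcp [ 0.6243 -0.1633  0.2217] yaw 107.7 tilt [-0.003 -1.    -0.006] -> cm [21.16 -0.14 12.43]  spin -5.1 w 0.0851 t 16.65 F [-0.  -0.5 -0.8]
[[320.39941867 209.45281437]]
```

View pics/w10.png

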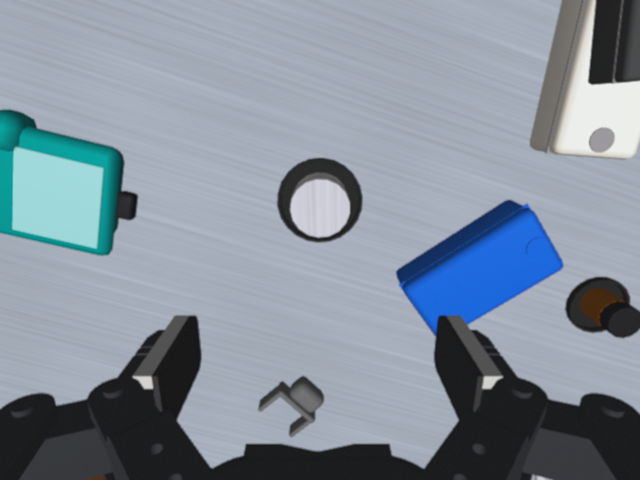

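The tin top is at (320,208) inside its tray (319,199), and the jar is still upright. Now the box.

Call:
{"name": "send_rows", "arguments": {"plan": [[4.2,0,2.5,0,1],[4.2,0,2.5,0,1],[4.2,0,2.5,0,1],[4.2,0,2.5,0,1],[4.3,0,2.4,0,1],[0,0,0,-5,1],[0,0,0,0,1],[0,0,0,0,1]]}}

```text
clock: 17.7
tcp_pos: [0.4405, 0.0005, 0.2171]
orientation: [-0.997, -1.492, 1.493]
contact_force: [-0.4, -0.7, 0.2]
grip_width: 0.0855
```

```bash
python3 - <<'E'
from bench import r
from h import *
o=r.get_obs();go(o,.4417,.0007,.075,112.8)
f=r.grab_frame('wrist');cv2.imwrite('pics/w11.png',f['image'][:,:,::-1])
t=np.radians(22.8);c=np.array([[1,1],[1,-1],[-1,-1],[-1,1]])*.029@np.array([[np.cos(t),np.sin(t)],[-np.sin(t),np.cos(t)]])+[.4417,.0007]
print(proj(f,np.c_[c,np.full(4,.084)]).round(0).tolist())
E
```

```text
tcp [0.4405 0.0005 0.2171] yaw 112.5 tilt [-0.    -1.     0.001] -> cm [-0.02 14.21 -0.13]  spin -0.3 w 0.0855 t 17.70 F [-0.4 -0.7  0.2]
[[359.0, 274.0], [275.0, 274.0], [272.0, 192.0], [361.0, 191.0]]
```

View pics/w11.png

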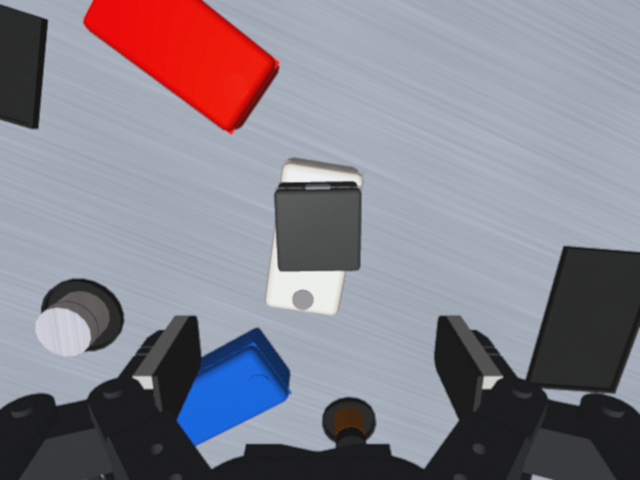

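The box is square to the jaws at (276–360, 190–270). Descend and grip.

Call:
{"name": "send_rows", "arguments": {"plan": [[0,4,-0.1,0,1],[0,4,0,0,1],[0,4,0,0,1],[0,1.6,0,0,1],[0,0.8,0,0,1],[0,0,0,0,1],[0,0,0,0,0.8],[0,0,0,0,0.6],[0,0,0,0,0.4],[0,0,0,0,0.4],[0,0,0,0,0.4]]}}

```text
clock: 19.12
tcp_pos: [0.4421, 0.0015, 0.0742]
orientation: [-0.996, -1.496, 1.493]
contact_force: [-1.1, -0.5, 6.2]
grip_width: 0.0576
```

```bash
python3 - <<'E'
from bench import r
from h import *
o=r.get_obs();go(o,.432,-.281,None,95.7);print(o['joints'].round(2))
f=r.grab_frame('wrist');cv2.imwrite('pics/w12.png',f['image'][:,:,::-1])
E
```

```text
tcp [0.4421 0.0015 0.0742] yaw 112.7 tilt [ 0.    -1.    -0.002] -> cm [-2.568e+01 -2.000e-02  1.182e+01]  spin 17.0 w 0.0576 t 19.12 F [-1.1 -0.5  6.2]
[-0.49  0.39  0.42  2.26 -0.31  0.54  2.13]
```

View pics/w12.png

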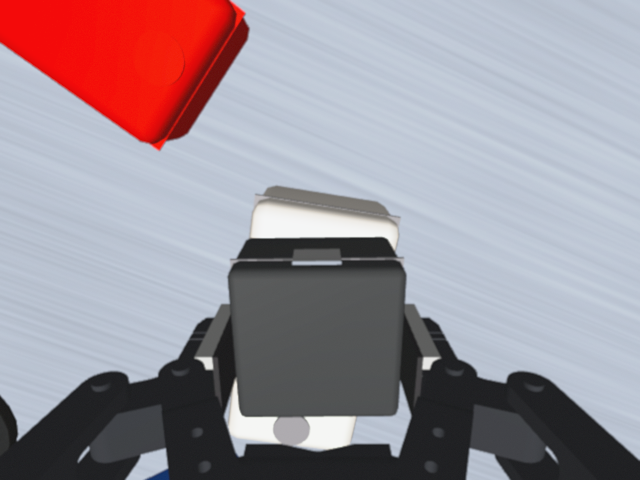

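Box gripped. Lifting it, moving it to the square tray and turning it 17°.

Call:
{"name": "send_rows", "arguments": {"plan": [[0,-1,0,0,0.4],[0,-3,0,0,0.4],[0,-3,0,0,0.4],[-5.1,0,2.4,0,0.4],[-5.1,0,2.4,0,0.4],[-5.1,0,2.4,0,0.4],[-5.2,0,2.3,0,0.4],[-5.2,0,2.3,0,0.4],[0,0,0,8.5,0.4],[0,0,0,8.5,0.4],[0,0,0,0,0.4]]}}

```text
clock: 20.55
tcp_pos: [0.4315, -0.2812, 0.1436]
orientation: [-1.16, -1.283, 1.283]
contact_force: [0.4, -0.4, -0.7]
grip_width: 0.0575
```

```bash
python3 - <<'E'
from bench import r
from h import *
o=r.get_obs();go(o,.432,-.281,.0305,95.7);print(o['joints'].round(2))
f=r.grab_frame('wrist');cv2.imwrite('pics/w13.png',f['image'][:,:,::-1]);print(proj(f,[(.432,-.281,.008)]))
E
```

```text
tcp [ 0.4315 -0.2812  0.1436] yaw 95.7 tilt [-0. -1.  0.] -> cm [ 0.02 11.31 -0.05]  spin 0.0 w 0.0575 t 20.55 F [ 0.4 -0.4 -0.7]
[-0.06  0.4   0.64  2.06 -0.34  0.78  2.46]
[[317.59510449 231.87567533]]
```

View pics/w13.png

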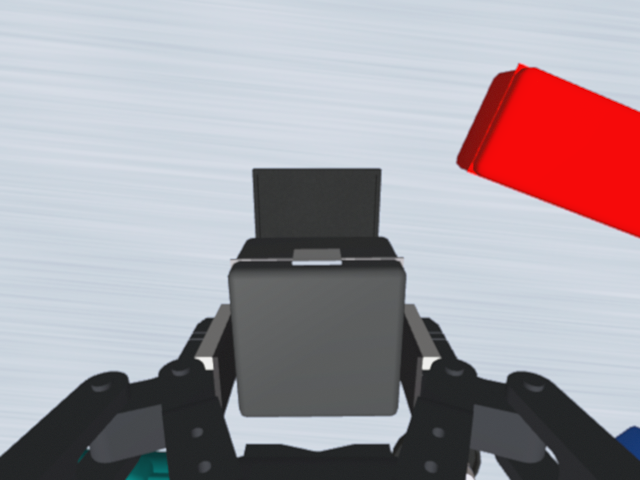

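Call:
{"name": "send_rows", "arguments": {"plan": [[0,4,0,0,0.4],[0,3.5,0,0,0.4],[0,1.5,0,0,0.4],[0,1,0,0,0.4],[0,0.5,0,0,0.4],[0,0.3,0,0,0.4],[0,0,0,0,0.4],[0,0,0,0,0.4]]}}

```text
clock: 21.6
tcp_pos: [0.4319, -0.2814, 0.0357]
orientation: [-1.161, -1.282, 1.282]
contact_force: [0.3, 0.6, -0.5]
grip_width: 0.0575
```

```bash
python3 - <<'E'
from bench import r
from h import *
o=r.get_obs();go(o,.432,-.281,.030,95.7)
f=r.grab_frame('wrist');cv2.imwrite('pics/w14.png',f['image'][:,:,::-1])
E
```

```text
tcp [ 0.4319 -0.2814  0.0357] yaw 95.7 tilt [-0.    -1.    -0.001] -> cm [ 0.04  0.57 -0.01]  spin -0.0 w 0.0575 t 21.60 F [ 0.3  0.6 -0.5]
```

View pics/w14.png

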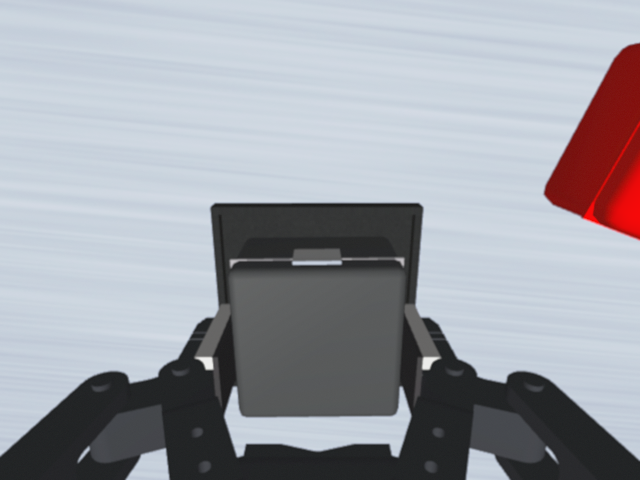

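Centred in the tray. Lowering the last few millimetres.

Call:
{"name": "send_rows", "arguments": {"plan": [[0,0.2,0,0,0.4],[0,0.2,0,0,0.4],[0,0.1,0,0,0.4],[0,0,0,0,0.4],[0,0,0,0,0.4]]}}

```text
clock: 22.28
tcp_pos: [0.4317, -0.2812, 0.0312]
orientation: [-1.161, -1.283, 1.281]
contact_force: [-3.8, 2.8, 13.8]
grip_width: 0.0574
```

Call:
{"name": "send_rows", "arguments": {"plan": [[0,0,0,0,0.75],[0,0,0,0,0.85],[0,0,0,0,0.85],[0,0,0,0,0.85],[0,-2,0,0,0.85],[0,-4,0,0,0.9],[0,-5,0,0,1],[0,-5,0,0,1],[0,-3,0,0,1],[0,0,0,0,1]]}}

```text
clock: 23.52
tcp_pos: [0.4329, -0.282, 0.2224]
orientation: [-1.165, -1.285, 1.281]
contact_force: [0.7, -0.0, 0.5]
grip_width: 0.0855
```

```bash
python3 - <<'E'
from bench import r
from h import *
o=r.get_obs()
f=r.grab_frame('wrist');cv2.imwrite('pics/w15.png',f['image'][:,:,::-1]);print(proj(f,[(.432,-.281,.040)]))
f=r.grab_frame('top');im=f['image'];cv2.imwrite('pics/t15.png',im[:,:,::-1])
K=8;b=cv2.resize(im,None,fx=K,fy=K,interpolation=cv2.INTER_CUBIC)
m=(b.min(2)>165).astype(np.uint8)
c=blob(m,[v*K for v in (290,228,345,298)]);c=(c+.5)/K-.5
w=back(f,c,.046).astype(np.float32)*1000
R=cv2.minAreaRect(w);print('tub',R);go(o,R[0][0]/1000,R[0][1]/1000,None,90+R[2])
E
```

```text
[[318.98662334 212.15979949]]
tub ((463.13751220703125, 3.873065948486328), (115.60441589355469, 57.82253646850586), 13.43151569366455)
tcp [ 0.4329 -0.282   0.2224] yaw 95.7 tilt [-0.002 -1.    -0.005] -> cm [ 2.814e+01 -2.000e-02 -5.850e+00]  spin -7.7 w 0.0855 t 23.52 F [ 0.7 -0.   0.5]
```

View pics/w15.png

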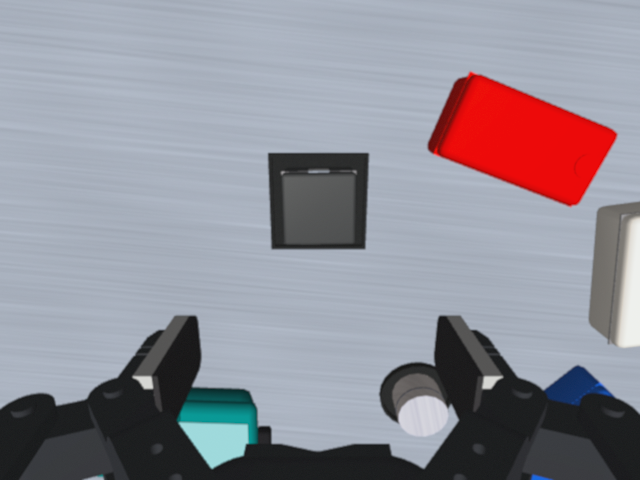

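View pics/t15.png

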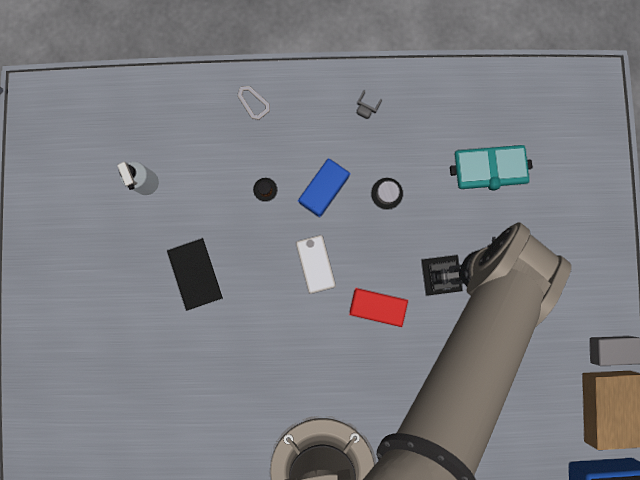

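The box sits flat inside the square tray. The tub is at (0.463, 0.004), yaw 13.4°. Going over it.

Call:
{"name": "send_rows", "arguments": {"plan": [[5.6,0,-1.2,0,1],[5.6,0,-1.2,0,1],[5.6,0,-1.2,0,1],[5.6,0,-1.2,0,1],[5.7,0,-1.1,0,1],[0,0,0,-7.7,1],[0,3,0,0,1],[0,0,0,0,1],[0,0,0,0,1]], "force": 45}}

```text
clock: 24.75
tcp_pos: [0.4623, 0.0038, 0.1901]
orientation: [-1.089, -1.377, 1.379]
contact_force: [0.6, -0.4, 0.9]
grip_width: 0.0855
```

```bash
python3 - <<'E'
from bench import r
from h import *
o=r.get_obs();go(o,.463,.0039,.028,103.4)
f=r.grab_frame('wrist');cv2.imwrite('pics/w16.png',f['image'][:,:,::-1])
t=np.radians(13.4);c=np.array([[60,31],[60,-31],[-60,-31],[-60,31]])*.001@np.array([[np.cos(t),np.sin(t)],[-np.sin(t),np.cos(t)]])+[.463,.0039]
print(proj(f,np.c_[c,np.full(4,.046)]).round(0).tolist())
E
```

```text
tcp [0.4623 0.0038 0.1901] yaw 103.3 tilt [-0.    -1.     0.001] -> cm [-0.   16.21 -0.1 ]  spin -0.1 w 0.0855 t 24.75 F [ 0.6 -0.4  0.9]
[[359.0, 306.0], [276.0, 307.0], [270.0, 141.0], [365.0, 140.0]]
```

View pics/w16.png

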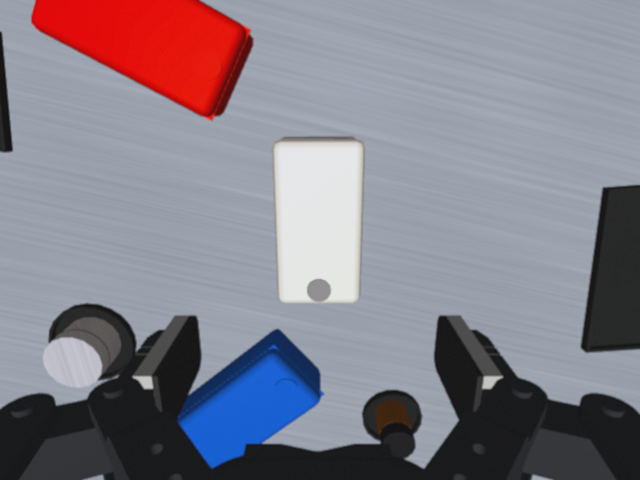

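Call:
{"name": "send_rows", "arguments": {"plan": [[0,5,-0.1,0,1],[0,5,0,0,1],[0,3.5,0,0,1],[0,1.5,0,0,1],[0,1,0,0,1],[0,0,0,0,1],[0,0,0,0,0.8],[0,0,0,0,0.6],[0,0,0,0,0.45],[0,0,0,0,0.45],[0,0,0,0,0.45]]}}

```text
clock: 26.18
tcp_pos: [0.4643, 0.0046, 0.0314]
orientation: [-1.091, -1.381, 1.378]
contact_force: [-1.6, 0.4, 7.2]
grip_width: 0.0611
```

```bash
python3 - <<'E'
from bench import r
from h import *
o=r.get_obs();go(o,.447,.281,None,107.7);print(o['joints'].round(2))
f=r.grab_frame('wrist');cv2.imwrite('pics/w17.png',f['image'][:,:,::-1])
E
```

```text
tcp [0.4643 0.0046 0.0314] yaw 103.4 tilt [ 0.    -1.    -0.002] -> cm [ 2.728e+01  2.000e-02 -4.720e+00]  spin -4.3 w 0.0611 t 26.18 F [-1.6  0.4  7.2]
[-0.47  0.51  0.4   2.22 -0.43  0.47  2.08]
```

View pics/w17.png

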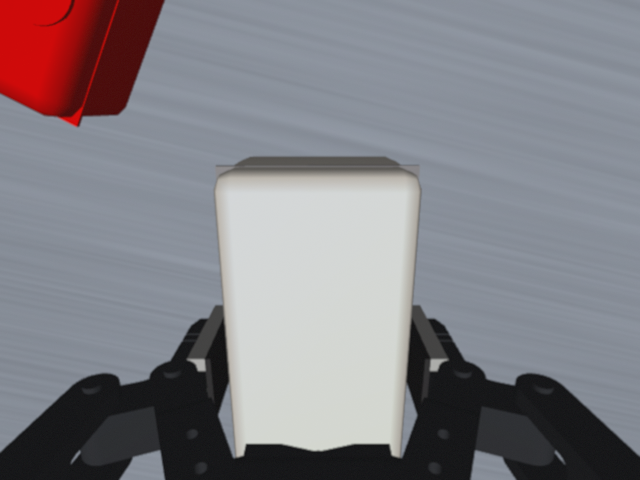

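Tub gripped (61 mm). Lift, carry it to the long tray and turn about −4.3°.

Call:
{"name": "send_rows", "arguments": {"plan": [[0,-1,0,0,0.45],[0,-3,0,0,0.45],[0,-4,0,0,0.45],[5.4,0,-1,0,0.45],[5.4,0,-1,0,0.45],[5.4,0,-0.9,0,0.45],[5.5,0,-0.9,0,0.45],[5.5,0,-0.9,0,0.45],[0,0,0,-4.3,0.45],[0,0,0,0,0.45],[0,0,0,0,0.45]]}}

```text
clock: 27.6
tcp_pos: [0.4463, 0.2788, 0.1106]
orientation: [-1.049, -1.43, 1.431]
contact_force: [0.9, -0.4, -2.6]
grip_width: 0.0608
```

```bash
python3 - <<'E'
from bench import r
from h import *
o=r.get_obs();go(o,.447,.281,.0335,107.7);print(o['joints'].round(2))
f=r.grab_frame('wrist');cv2.imwrite('pics/w18.png',f['image'][:,:,::-1]);
t=np.radians(17.7);c=np.array([[73,44],[73,-44],[-73,-44],[-73,44]])*.001@np.array([[np.cos(t),np.sin(t)],[-np.sin(t),np.cos(t)]])+[.447,.281]
print(proj(f,np.c_[c,np.full(4,.008)]).round(0).tolist())
E
```

```text
tcp [0.4463 0.2788 0.1106] yaw 107.5 tilt [-0. -1.  0.] -> cm [ 0.19  7.71 -0.13]  spin -0.2 w 0.0608 t 27.60 F [ 0.9 -0.4 -2.6]
[-1.05  0.45  0.47  2.05 -0.31  0.71  1.49]
[[388.0, 354.0], [254.0, 354.0], [240.0, 123.0], [401.0, 122.0]]
```

View pics/w18.png

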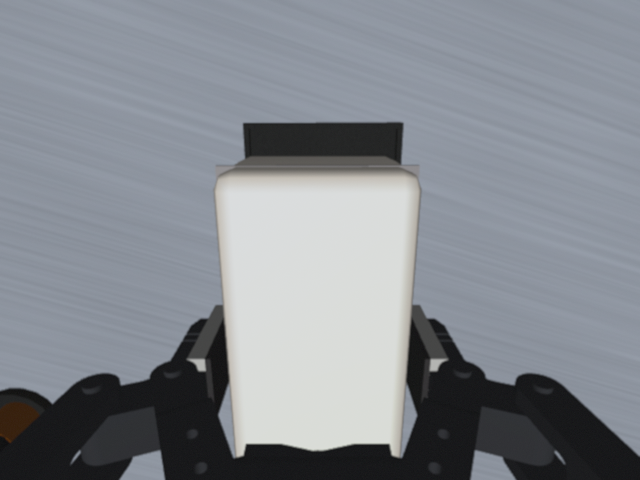

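Call:
{"name": "send_rows", "arguments": {"plan": [[0.3,3,-0.1,0,0.45],[0,2,0,0,0.45],[0,1,0,0,0.45],[0,0.5,0,0,0.45],[0,0.4,0,0,0.45],[0,0,0,0,0.45],[0,0,0,0,0.45]]}}

```text
clock: 28.52
tcp_pos: [0.4466, 0.2833, 0.0417]
orientation: [-1.047, -1.434, 1.432]
contact_force: [-0.2, 0.2, -2.8]
grip_width: 0.0612
```

```bash
python3 - <<'E'
from bench import r
from h import *
o=r.get_obs();go(o,.447,.281,.0335,107.7)
f=r.grab_frame('wrist');cv2.imwrite('pics/w19.png',f['image'][:,:,::-1])
f=r.grab_frame('top');cv2.imwrite('pics/t19.png',cv2.resize(f['image'][220:325,140:280,::-1],(800,600)))
E
```

```text
tcp [0.4466 0.2833 0.0417] yaw 107.7 tilt [ 0.    -1.    -0.001] -> cm [-0.23  0.82  0.03]  spin -0.0 w 0.0612 t 28.52 F [-0.2  0.2 -2.8]
```

View pics/w19.png

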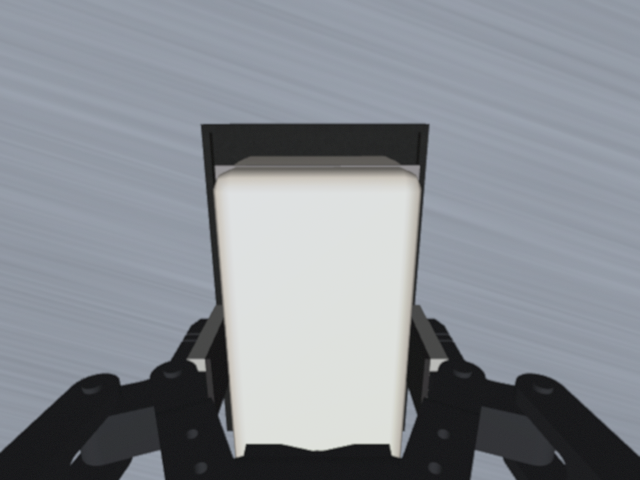

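View pics/t19.png

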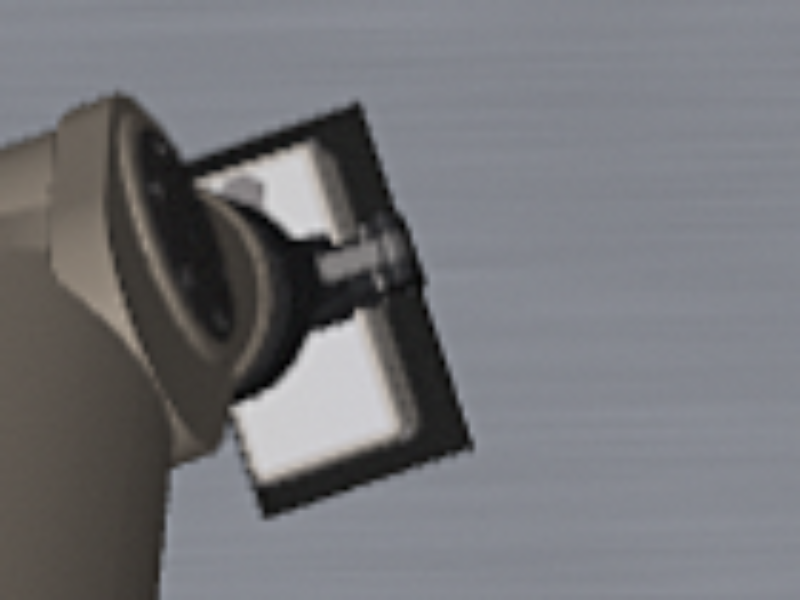

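Call:
{"name": "send_rows", "arguments": {"plan": [[-0.2,0.3,0,0,0.45],[0,0.2,0,0,0.45],[0,0.1,0,0,0.45],[0,0.1,0,0,0.45],[0,0,0,0,0.45],[0,0,0,0,0.45]]}}

```text
clock: 29.38
tcp_pos: [0.4468, 0.2811, 0.0345]
orientation: [-1.047, -1.433, 1.433]
contact_force: [-1.2, -0.6, 2.4]
grip_width: 0.0611
```

```bash
python3 - <<'E'
from bench import r
from h import *
o=r.get_obs();go(o,.447,.281,.0335,107.7)
E
```

```text
tcp [0.4468 0.2811 0.0345] yaw 107.7 tilt [ 0. -1.  0.] -> cm [-0.02  0.1  -0.01]  spin -0.0 w 0.0611 t 29.38 F [-1.2 -0.6  2.4]
```

Touching down (force is −2.8 → +2.4 N). Release and rise.

Call:
{"name": "send_rows", "arguments": {"plan": [[0,0,0,0,0.8],[0,0,0,0,0.9],[0,0,0,0,0.9],[0,0,0,0,0.9],[0,-2,0,0,0.9],[0,-4,0,0,1],[0,-5,0,0,1],[0,-5,0,0,1],[0,-3,0,0,1],[0,0,0,0,1]]}}

```text
clock: 30.62
tcp_pos: [0.4482, 0.282, 0.2267]
orientation: [-1.048, -1.438, 1.428]
contact_force: [-0.6, 0.5, -1.4]
grip_width: 0.0853
```

Call:
{"name": "send_rows", "arguments": {"plan": [[0,0,4,0,1],[0,0,0,0,1],[0,0,0,0,1],[0,0,0,0,1]]}}

```text
clock: 31.12
tcp_pos: [0.4095, 0.2692, 0.2241]
orientation: [-1.048, -1.433, 1.433]
contact_force: [0.3, -0.4, 0.1]
grip_width: 0.0852
```

```bash
python3 - <<'E'
from bench import r
from h import *
o=r.get_obs();go(o,.447,.281)
f=r.grab_frame('wrist');cv2.imwrite('pics/w20.png',f['image'][:,:,::-1])
f=r.grab_frame('top');cv2.imwrite('pics/t20.png',f['image'][:,:,::-1])
f=r.grab_frame('scene');cv2.imwrite('pics/s20.png',f['image'][:,:,::-1])
E
```

```text
tcp [0.4095 0.2692 0.2241] yaw 107.7 tilt [-0.001 -1.    -0.   ] -> cm [-0.01  0.   -3.93]  w 0.0852 t 31.12 F [ 0.3 -0.4  0.1]
```

View pics/w20.png

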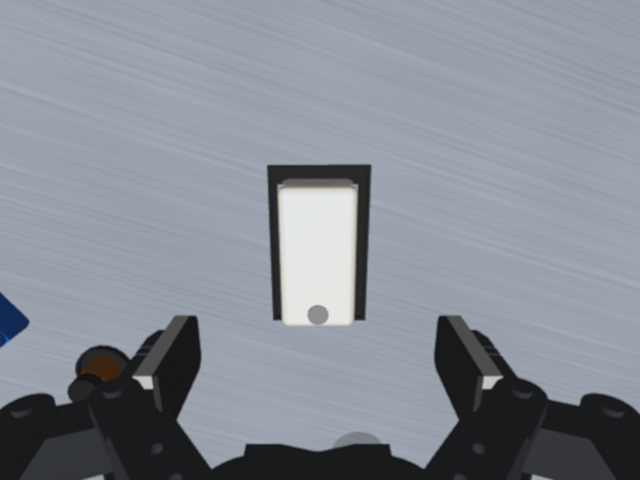

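View pics/t20.png

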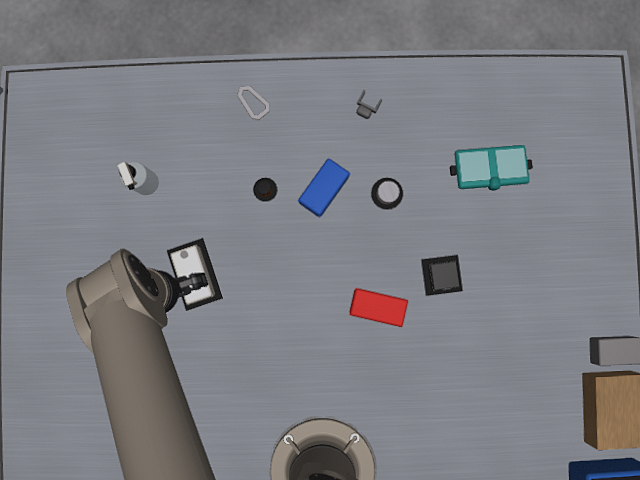

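View pics/s20.png

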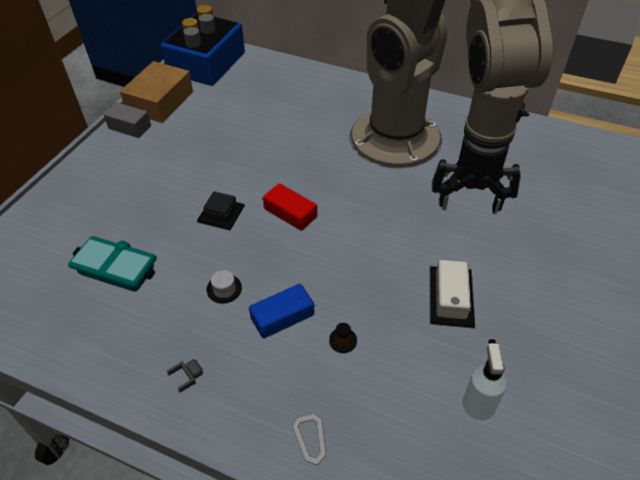

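All four stand in their trays, and the mask and bottle haven't moved in the picture. One numeric check of the tub and the others before I hand in.

```bash
python3 - <<'E'
from bench import r
from h import *
f=r.grab_frame('wrist')
print('tub',back(f,[[277,184],[358,184],[354,326],[282,326]],.048).mean(0), 'tray',back(f,[[267,165],[371,165],[365,321],[274,321]],.008).mean(0))
f=r.grab_frame('top')
for n,t,z in (('jar','jar_mid',.042),('tin','tin_mid',.036),('box','sqbox_mid',.040),('mask','mask_mid',.03),('spray','spray_mid',.08)):
    print(n,[(round(d['p'],2),np.round(d['rect']).tolist(),back(f,[[(d['rect'][0]+d['rect'][2])/2,(d['rect'][1]+d['rect'][3])/2]],z)[0].round(3)) for d in r.recognise('top',t)[:2]])
print(r.hand_in())
E
```

```text
tub [0.4429463  0.28002068] tray [0.44661992 0.28262807]
jar []
tin []
box [(0.9, [428.0, 261.0, 460.0, 293.0], array([ 0.427, -0.28 ]))]
mask [(0.96, [450.0, 145.0, 532.0, 193.0], array([ 0.67, -0.4 ])), (0.71, [255.0, 177.0, 280.0, 204.0], array([0.631, 0.108]))]
spray [(0.58, [117.0, 164.0, 158.0, 196.0], array([0.654, 0.389]))]
the job is handed in; nothing more can be done
None
```

I took the stack apart from the top down and set each container in its own tray: jar, tin, box, then tub. I let each one go, moved the arm clear and handed the job in at about 31 s of the 122 s limit.

- **Tub:** it measured about 4.5 mm from its tray's centre, against the 16 mm limit.
- **Box:** it measured about 5 mm from its tray's centre.
- **Jar and tin:** they look upright and centred in the pictures. The network found neither in the final top view, so for those two I have only the images and the gripper readings at release.
- **Mask and spray bottle:** the network's boxes for both are within a few pixels (under about 1 cm) of where they were at the start.
- **Arm:** it hangs clear of everything with no contact force beyond noise.

The only unusual reading was an upward force of about 14 N as the box touched its tray floor, well under the limits.

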